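# Gather the bushes in the pouring corner of the parts tray

### The job

Put the stray steel bush that lies on the notebook back into the white parts tray with the other three while the tray still stands flat on the desk. Then take the tray by its bridge handle, lift it well clear of the desk and tilt it until all four bushes have slid together into the corner with the pouring lip. Finish while still holding the tray in the air, clearly tilted and still, the bushes at rest in that corner, and leave the other things on the desk where they are.

Things in the scene. Friction and masses are not known exactly. Their poses are not given: they have to be found in the camera images.
- tray: open white plastic parts tray, loose on the desk, 0.25 to 0.4 kg: outside 210 (its x) x 150 (its y), floor and walls 5 thick, walls 40 high. Origin under the centre of its floor, z up. The corner at tray -x, -y is the pouring corner: walls only 24 high, with a flat ledge jutting out 18 round it. Smooth inside: bushes slide at 8 to 13 degrees, and run along a wall into a corner by 25 degrees
- handle (a point): middle of the bar of the tray's bridge handle, 95 above the tray's underside, over its centre; axes as the tray's. The bar is straight and level along the tray's y, 14 wide (tray x), 18 tall (top 104 above the underside), with a post down to each long wall and 150 free between the posts
- lip_corner (a point): inside bottom corner of the pouring corner, on the tray's inner floor, 5 above the underside, at (-100, -70) mm from the tray's origin; axes as the tray's
- stray: the stray steel bush, 20 dia, 12 high, about 20 g, with a dark bore, lying flat on the notebook; origin under its centre
- notebook: open lab notebook, heavy, does not move: 156 x 214 and 12 thick, white ruled pages; origin under its centre on the desk. Notebook and tray may change sides
- bush1: one of three steel bushes that start inside the tray, away from its pouring corner; the same as the stray one (20 dia, 12 high, about 20 g); origin under its centre
- bush2: one of three steel bushes that start inside the tray, away from its pouring corner; the same as the stray one (20 dia, 12 high, about 20 g); origin under its centre
- bush3: one of three steel bushes that start inside the tray, away from its pouring corner; the same as the stray one (20 dia, 12 high, about 20 g); origin under its centre
- pen: bystander: steel ballpoint pen, 130 long, 11 thick, lying on the desk; origin under its middle
- jar: bystander: capped amber glass sample jar, 44 dia, 75 high; origin under its centre
- dish: bystander: covered glass dish, 54 dia, 12 high; origin under its centre
- brush: bystander: wooden-handled brush 160 long lying on the desk; origin near its middle
- marker: bystander: grey marker pen, 120 long, 16 thick, lying on the desk; origin under its middle

How it is judged:
By the outcome, as a careful person would: the job done as asked, in the order asked, and still so for the second after the job is handed in, while the arm keeps its last pose, push and grip.
It also fails if it takes over 53 s, if anything falls off the work surface, if the arm or the gripper's body presses on something with over 40 N, if the wrist force passes 120 N, or if a joint passes its speed limit or range.

### The arm

A 6-joint arm with a two-finger parallel gripper is mounted at the origin on the work surface. World frame = base frame: x ahead of the robot, y to its left, z up, the work surface at z = 0. Lengths are in m, angles in rad, forces in N, time in s.
With the tool pointing down it reaches from about 0.35 to 0.775 m from the base axis. Payload 7.3 kg.
Tool frame: the origin (TCP) lies at the very end of the fingers, on their centre line; the grasp point (between the pads) lies 19 mm behind it; z points along the fingers, y is the line along which they close (so a half turn about z gives the same grasp; the last joint's range is limited). The gripper opens to 92 mm and grips with 3 to 60 N. Pads are 19 mm wide; open, the fingers measure 130 mm over their backs; the gripper's body (75 mm by 190 mm) begins 47 mm behind the grasp point.
Start: joints at [-1.39, 0.342, 1.524, -0, 1.275, -0.146], TCP at [0.169, -0.497, 0.227] pointing down, gripper open.
Joint ranges: [-2.53, 2.53], [-0.77, 2.02], [0.04, 2.7], [-1, 4.14], [0.28, 2.66], [-3.11, 3.11]. Speed limits (rad/s): [2.57, 2.57, 3.14, 3.14, 3.14, 3.14].

### API

Orientations are given as [roll, pitch, yaw] about the fixed x, y, z axes, in that order (R = Rz(yaw) Ry(pitch) Rx(roll)).
In Python, from cell import * gives the robot as it stands.
- The arm moves only by the tool step_arm, never from a script. Its argument "commands" is a list of rows, each a list of 7 numbers: the opening, from 0 (shut) to 1 (fully open), then the shift along the world's x, y, z in cm, then the turn, a rotation vector about the world's x, y, z in rad. A call has 1 to 5 rows; each row is the pose to reach, as a shift and turn from the pose commanded when the call began; what a row does not reach only later rows make up. A row lasts 1/12 s, in which the tool goes at most 41.7 mm and 7.16 degrees, less where a joint would pass 70% of its speed; a pose out of reach is approached as far as the arm can. A call with a gripper value outside its range is refused whole. The fingers move at their own pace and stop on an object; "grip_force" is the grip in N (left out, the last holds). Time passes only in rows, so rows that repeat a pose let the fingers close. It gives the time, the measured TCP pose, the force, the opening and the grip force at its end, in the units of the state.
- observe(): the state, without advancing time (a new reading comes with each control period).
- read_camera(name): name is "scene" or "top"; returns the picture (420x560x3 uint8, red, green, blue); there is no depth.
- camera_model(name): a dict with "vfov" (degrees; the focal length in pixels is half the picture's height over the tangent of half this angle, whatever the lens; pixels are square), "cx", "cy" (the principal point, pixels), "k1" (the pictures are not rectified: a ray, as slopes to the right and down, at radius r is drawn at 1 + k1 r^2 times it, then the intrinsics apply), "world_to_cam" (4x4, takes a point from world to camera coordinates). Camera axes: x right, y up, looking along -z (the intrinsics and any distortion apply to the point x, -y, -z); pixel columns grow to the right and rows downward; lengths in m; the calibration is good to about 2 mm. A picture is of the moment at which its call begins. camera_model takes no time and is no camera call.
- hand_in(): hands the job in; it is judged then, once.
The state is a dict: "time": time; "qpos": joint angles; "qvel": joint speeds; "joint_efforts": joint torques, N m; "tool_pos": TCP position; "tool_rot": TCP orientation; "contact_force": force on the tool from outside, world axes, zero at the start; "torque": the same for the moment, N m; "opening": finger opening in m; "grip_force": force on a finger pad.
Only numpy, scipy, OpenCV 4.12 (cv2) and the standard library are available. Lean on these libraries where they do the work, as an engineer would, in place of code of your own. Each camera call takes 0.05 s, during which the arm holds its last target. There are 200 camera calls.

## Working session

There is one attempt and no reset: what is moved stays moved. The work goes in short steps, Python scripts to look and compute and a tool call to move; the robot and the scene stay as the last step left them, time stands still between calls to the robot, and variables do not carry over. Pictures are saved under pics/ and viewed, at most 10 in all, crops included, and the job is handed in when it is done.

Besides the shell and the picture viewer there is one more tool, called as a command line: name --pt "numbers of a row" for each row, then --argument value for the rest. step_arm: Moves the arm, as the interface text tells. Its arguments: {"type":"object","properties":{"commands":{"type":"array"},"grip_force":{"type":"number"}},"required":["commands"]}

```bash
mkdir -p pics; ls
cat > h.py <<'E'
from cell import *
import numpy as np, cv2
def save(n,f):
    im=read_camera(n); cv2.imwrite('pics/'+f,im[:,:,::-1]); return im
def ray(n,u,v):
    m=camera_model(n); f=210/np.tan(np.radians(m['vfov'])/2)
    d=np.array([(u-m['cx'])/f,(v-m['cy'])/f]); s=d.copy()
    for _ in range(30): s=d/(1+m['k1']*(s@s))
    W=np.linalg.inv(np.array(m['world_to_cam'])); 
    return W[:3,3], W[:3,:3]@np.array([s[0],-s[1],-1])
def onz(n,u,v,z):
    o,d=ray(n,u,v); return o+d*(z-o[2])/d[2]
def proj(n,p):
    m=camera_model(n); f=210/np.tan(np.radians(m['vfov'])/2)
    c=np.array(m['world_to_cam'])@np.append(p,1); s=np.array([c[0],-c[1]])/-c[2]
    s=s*(1+m['k1']*(s@s)); return s*f+[m['cx'],m['cy']]
E
python3 - <<'E'
from h import *
for n in('scene','top'):
    save(n,n+'0.png'); m=camera_model(n); print(n,m['vfov'],m['k1'],np.linalg.inv(m['world_to_cam'])[:3].round(3))
print(observe())
E
```

```text
pics
scene 54.526070274655154 0.011108299173911361 [[-0.144 -0.574  0.806  1.431]
 [ 0.989 -0.065  0.13   0.16 ]
 [-0.022  0.816  0.577  0.737]]
top 49.98127926811526 -0.061502052434433026 [[ 0.009  0.997 -0.079  0.467]
 [-1.     0.007 -0.026 -0.014]
 [-0.026  0.079  0.997  1.231]]
{'time': 0.1, 'qpos': array([-1.39000599e+00,  3.42630512e-01,  1.52488949e+00,  1.29675656e-05,
        1.27541399e+00, -1.46002320e-01]), 'qvel': array([-0.00061017, -0.00024663, -0.00092997, -0.00022315, -0.00055492,
        0.0011223 ]), 'joint_efforts': array([ 1.85691286e-03, -4.32002950e+01, -2.44694710e+01,  7.19443965e-02,
        5.25439787e-02, -3.96324151e-05]), 'tool_pos': array([ 0.16848839, -0.49685694,  0.22613733]), 'tool_rot': array([-3.14026739e+00, -2.07412245e-04,  3.26788736e-01]), 'contact_force': array([-0.39787476, -0.50011086, -0.55440167]), 'torque': array([ 0.03940741, -0.03931178, -0.01207308]), 'grip_force': 0.0, 'opening': 0.09163569403164509}
```

View pics/top0.png

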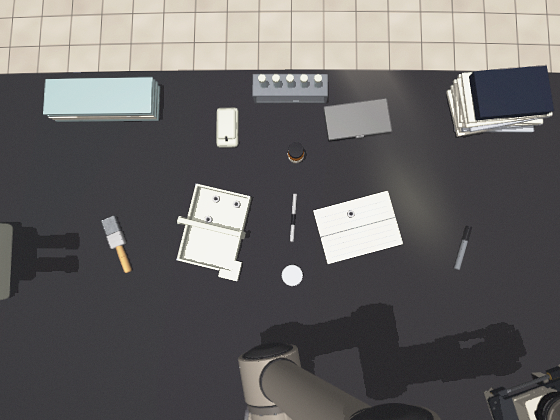

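View pics/scene0.png

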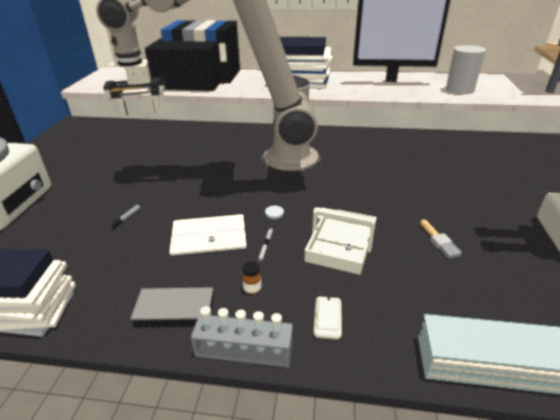

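Run:
```python
from h import *
im=cv2.imread('pics/top0.png'); hsv=cv2.cvtColor(im,cv2.COLOR_BGR2HSV)
w=((hsv[:,:,2]>150)&(hsv[:,:,1]<60)).astype(np.uint8)
n,lab,st,c=cv2.connectedComponentsWithStats(w)
for i in range(1,n):
    if st[i,4]>150 and 180<c[i][1]<320: print(st[i],c[i])
print('stray area dark'); 
g=cv2.cvtColor(im,cv2.COLOR_BGR2GRAY)
for x0,y0,r in((351,214,9),(216,199,8),(237,204,8),(209,219,8)):
    p=g[y0-r:y0+r+1,x0-r:x0+r+1]; m=(p<140); ys,xs=np.nonzero(m); print(xs.mean()+x0-r,ys.mean()+y0-r,m.sum())
u=[350.8,213.8]; print(onz('top',*u,.024))
big=cv2.resize(im[175:290,165:260],None,fx=6,fy=5.2,interpolation=cv2.INTER_CUBIC)
big2=cv2.resize(im[200:230,335:367],None,fx=7,fy=7,interpolation=cv2.INTER_CUBIC)
o=np.zeros((598,800,3),np.uint8); o[:598,:570]=big; o[:210,571:571+224]=big2
cv2.imwrite('pics/crop.png',o)
```

```text
[ 176  184   74   97 4452] [214.50224618 230.20372866]
[ 313  191   90   73 4325] [357.48184971 226.9465896 ]
[102 216  22  33 394] [112.27411168 232.37055838]
[282 265  21  21 344] [291.74709302 274.93313953]
stray area dark
350.0769230769231 213.76923076923077 13
217.0 198.0625 16
237.94117647058823 203.0 17
208.3125 220.0625 16
[ 0.55570375 -0.16819529  0.024     ]
```

View pics/crop.png

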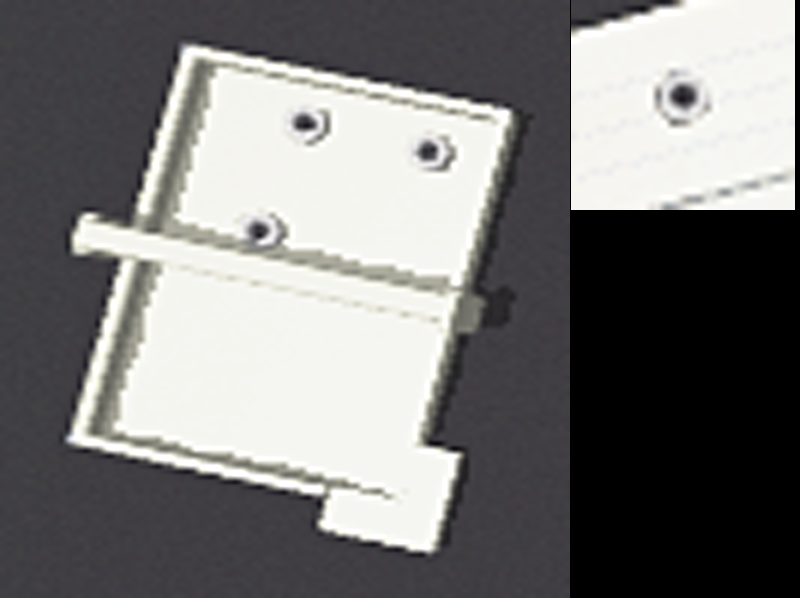

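Run:
```python
from h import *
P=lambda x,y,z:onz('top',165+(x+.5)/6-.5,175+(y+.5)/5.2-.5,z)
TL,TR,BL=P(184,44,.04),P(516,110,.04),P(69,441,.04)
print(TL,TR,BL,np.linalg.norm(TL-TR),np.linalg.norm(TL-BL))
c=(TR+BL)/2; print('c',c)
for a,b in((TR,TL),): d=b-a; print('ydir yaw',np.degrees(np.arctan2(d[1],d[0]))-90)
d=TL-BL; print('xdir yaw',np.degrees(np.arctan2(d[1],d[0])))
a,b=P(90,235,.104),P(470,312,.104); print('bar',a,b,(a+b)/2,np.linalg.norm(a-b))
d=a-b; print(np.degrees(np.arctan2(d[1],d[0]))-90)
print('stray',onz('top',350.7,213.4,.024))
yaw=np.radians(np.degrees(np.arctan2((TL-BL)[1],(TL-BL)[0])))
R=np.array([[np.cos(yaw),-np.sin(yaw)],[np.sin(yaw),np.cos(yaw)]])
for x,y in((304,122),(429,151),(260,231)):
    print('bush in tray',R.T@(P(x,y,.017)-c)[:2])
# scene-view check
for nm,p in(('stray',onz('top',350.7,213.4,.024)),('barmid',np.append(((a+b)/2)[:2],.104)),('TL',TL),('TR',TR),('BL',BL)): print(nm,proj('scene',p))
im=cv2.imread('pics/scene0.png'); 
o=cv2.resize(im[200:280,165:385],None,fx=3.6,fy=3.6,interpolation=cv2.INTER_CUBIC); cv2.imwrite('pics/crop2.png',o)
for u,v in((97,-0),): pass
# pen,dish,jar
for nm,u,z in(('pen',(293,217),.01),('dish',(291.7,274.9),.012),('jar',(296,153),.075)): print(nm,onz('top',*u,z))
```

```text
[0.63418321 0.24956496 0.04      ] [0.60077961 0.09998677 0.04      ] [0.42960445 0.29609737 0.04      ] 0.1532626363235705 0.20980404395853952
c [0.51519203 0.19804207 0.04      ]
ydir yaw -12.588660385892098
xdir yaw -12.814180033281122
bar [0.53143575 0.27304549 0.104     ] [0.495589  0.1116612 0.104    ] [0.51351237 0.19235335 0.104     ] 0.1653175141344755
-12.523249038733937
stray [ 0.55677648 -0.16793041  0.024     ]
bush in tray [0.07911188 0.01859179]
bush in tray [ 0.07730697 -0.04054444]
bush in tray [0.01902268 0.0242486 ]
stray [210.11285148 235.5067234 ]
barmid [340.31075151 211.87933854]
TL [360.72624613 261.10514772]
TR [302.92261796 248.19257824]
BL [375.01981431 215.78906267]
pen [ 0.54686322 -0.01338266  0.01      ]
dish [ 0.39086123 -0.01107231  0.012     ]
jar [ 0.70948132 -0.02005266  0.075     ]
```

View pics/crop2.png

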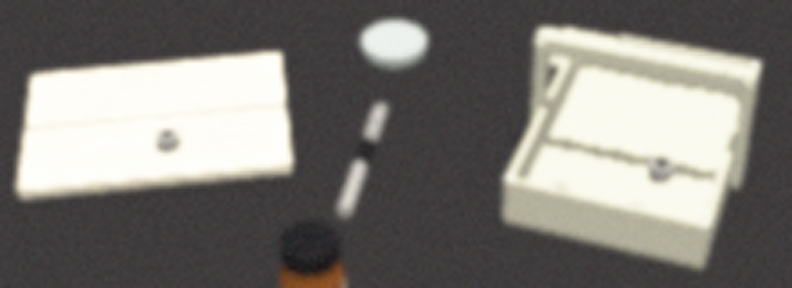

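step_arm --pt "0.5 15 13 -2 0 0 -0.27" --pt "0.5 15 13 -2 0 0 -0.27" --pt "0.5 15 13 -2 0 0 -0.27" --pt "0.5 15 13 -2 0 0 -0.27" --pt "0.5 15 13 -2 0 0 -0.27"

```text
time: 0.52
tool_pos: [0.3196, -0.3654, 0.2063]
tool_rot: [-3.141, 0.0, 0.056]
contact_force: [0.1, -1.0, 0.1]
opening: 0.0632
grip_force: 0.0
```

step_arm --pt "0.5 15 13 -5 0 0 -0.27" --pt "0.5 15 13 -5 0 0 -0.27" --pt "0.5 15 13 -5 0 0 -0.27" --pt "0.5 15 13 -5 0 0 -0.27" --pt "0.5 15 13 -5 0 0 -0.27"

```text
time: 0.93
tool_pos: [0.4648, -0.2397, 0.1577]
tool_rot: [-3.142, 0.0, -0.214]
contact_force: [0.7, -1.5, -0.3]
opening: 0.0457
grip_force: 0.0
```

step_arm --pt "0.5 9 7 -7 0 0 -0.01" --pt "0.5 9 7 -7 0 0 -0.01" --pt "0.5 9 7 -7 0 0 -0.01" --pt "0.5 9 7 -7 0 0 -0.01" --pt "0.5 9 7 -7 0 0 -0.01"

```text
time: 1.35
tool_pos: [0.5538, -0.169, 0.0858]
tool_rot: [-3.141, 0.004, -0.22]
contact_force: [-0.6, -0.3, 0.4]
opening: 0.0458
grip_force: 0.0
```

Run:
```python
from h import *
s=observe();print(s['tool_pos'],s['tool_rot'],s['time'],s['opening'],s['qpos'])
im=save('scene','s1.png'); 
cv2.imwrite('pics/c3.png',cv2.resize(im[180:270,150:270,::-1],None,fx=6,fy=6,interpolation=cv2.INTER_CUBIC))
```

```text
[ 0.55383674 -0.16903876  0.08578443] [-3.14061506  0.00439387 -0.21966628] 1.35 0.04582413667306803 [-4.28582440e-01  5.83471247e-01  1.54885518e+00  5.30765339e-05
  1.01376731e+00  1.36185415e+00]
```

View pics/c3.png

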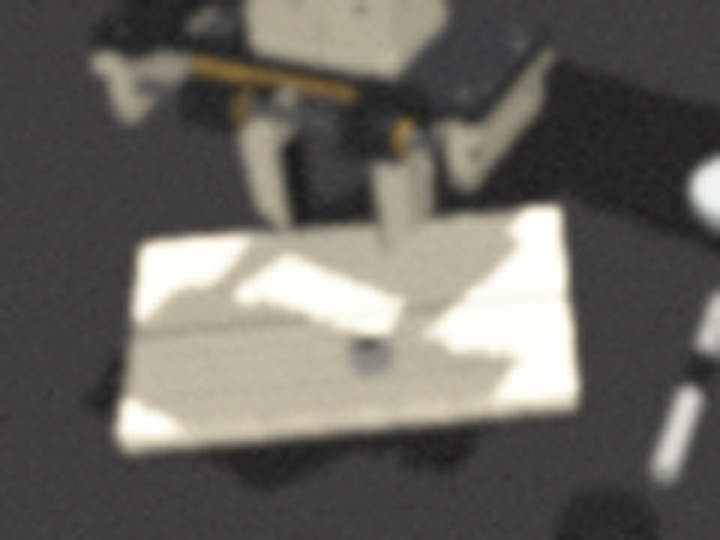

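Run:
```python
from h import *
print(proj('scene',[.5538,-.169,.0858]),proj('scene',[.5538,-.169,.024]),proj('scene',[.558,-.166,.024]), onz('scene',211.3,237.4,.024))
o1,d1=ray('top',350.7,213.4);o2,d2=ray('scene',211.3,237.4)
A=np.c_[d1,-d2];t=np.linalg.lstsq(A,o2-o1,rcond=None)[0];print(o1+t[0]*d1,o2+t[1]*d2)
```

```text
[207.49197293 217.21529062] [210.0320808  234.83751204] [210.65481784 235.82010537] [ 0.56481289 -0.16222245  0.024     ]
[ 0.55725305 -0.16874846  0.01756633] [ 0.55639772 -0.16535177  0.01707108]
```

step_arm --pt "0.5 -0.1 0 -3 0 0 0" --pt "0.5 -0.1 0 -5 0 0 0" --pt "0.5 -0.1 0 -6 0 0 0" --pt "0.5 -0.1 0 -6.8 0 0 0" --pt "0.5 -0.1 0 -6.8 0 0 0"

```text
time: 1.82
tool_pos: [0.552, -0.1722, 0.02]
tool_rot: [-3.142, 0.001, -0.225]
contact_force: [0.2, -0.5, -0.2]
opening: 0.0459
grip_force: 0.0
```

step_arm --pt "0.5 0 0 -0.2 0 0 0" --pt "0.5 0 0 -0.2 0 0 0"

```text
time: 1.98
tool_pos: [0.5533, -0.172, 0.0194]
tool_rot: [3.141, -0.002, -0.224]
contact_force: [0.2, -0.4, 0.0]
opening: 0.0457
grip_force: 0.0
```

step_arm --pt "0.5 0.4 0.3 0 0 0 0" --pt "0.5 0.4 0.3 -0.3 0 0 0" --pt "0.5 0.4 0.3 -0.3 0 0 0" --pt "0.5 0.4 0.3 -0.3 0 0 0"

```text
time: 2.32
tool_pos: [0.5569, -0.1681, 0.0154]
tool_rot: [3.141, 0.0, -0.223]
contact_force: [0.4, -0.6, -0.3]
opening: 0.0458
grip_force: 0.0
```

step_arm --pt "0.5 0 0 0 0 0 0"

```text
time: 2.4
tool_pos: [0.5569, -0.1683, 0.0154]
tool_rot: [3.141, -0.0, -0.223]
contact_force: [0.1, 0.3, -0.4]
opening: 0.0461
grip_force: 0.0
```

step_arm --pt "0.1 0 0 0 0 0 0" --pt "0.1 0 0 0 0 0 0" --pt "0.1 0 0 0 0 0 0" --pt "0.1 0 0 0 0 0 0" --pt "0.1 0 0 0 0 0 0" --grip_force 12

```text
time: 2.82
tool_pos: [0.5568, -0.1684, 0.0153]
tool_rot: [3.142, 0.0, -0.223]
contact_force: [-0.8, -0.3, 0.2]
opening: 0.0193
grip_force: 12.0
```

step_arm --pt "0.1 0 0 0 0 0 0" --pt "0.1 0 0 0 0 0 0" --pt "0.1 0 0 2 0 0 0" --pt "0.1 0 0 5 0 0 0" --pt "0.1 0 0 8 0 0 0"

```text
time: 3.23
tool_pos: [0.556, -0.168, 0.0953]
tool_rot: [-3.141, 0.003, -0.223]
contact_force: [0.8, 0.0, 0.5]
opening: 0.019
grip_force: 12.0
```

step_arm --pt "0.1 0 0 4 0 0 0" --pt "0.1 -4 15 8 0 0 0" --pt "0.1 -4 15 8 0 0 0" --pt "0.1 -4 15 8 0 0 0" --pt "0.1 -4 15 8 0 0 0"

```text
time: 3.65
tool_pos: [0.5158, -0.0164, 0.1762]
tool_rot: [-3.141, -0.0, -0.223]
contact_force: [0.3, -0.9, -0.4]
opening: 0.0191
grip_force: 12.0
```

step_arm --pt "0.1 -5 19 0 0 0 0" --pt "0.1 -5 19 0 0 0 0" --pt "0.1 -5 19 0 0 0 0" --pt "0.1 -5 19 0 0 0 0" --pt "0.1 -5 19 0 0 0 0"

```text
time: 4.07
tool_pos: [0.4654, 0.1745, 0.1755]
tool_rot: [-3.141, 0.0, -0.222]
contact_force: [0.3, -0.4, -0.0]
opening: 0.0192
grip_force: 12.0
```

step_arm --pt "0.1 -1 3.5 0 0 0 0" --pt "0.1 -1 3.5 0 0 0 0" --pt "0.1 -1 3.5 0 0 0 0" --pt "0.1 -1 3.5 0 0 0 0" --pt "0.1 -1 3.5 0 0 0 0"

```text
time: 4.48
tool_pos: [0.4572, 0.2057, 0.1753]
tool_rot: [3.141, -0.0, -0.224]
contact_force: [-0.4, -0.4, -0.7]
opening: 0.0193
grip_force: 12.0
```

step_arm --pt "0.1 0 0 0 0 0 0"

```text
time: 4.57
tool_pos: [0.4573, 0.2055, 0.1753]
tool_rot: [3.141, -0.0, -0.225]
contact_force: [0.9, 0.7, -0.4]
opening: 0.0193
grip_force: 12.0
```

step_arm --pt "0.1 -0.1 0.2 -4 0 0 0" --pt "0.1 -0.1 0.2 -7 0 0 0" --pt "0.1 -0.1 0.2 -9 0 0 0" --pt "0.1 -0.1 0.2 -11 0 0 0" --pt "0.1 -0.1 0.2 -12 0 0 0"

```text
time: 4.98
tool_pos: [0.455, 0.2072, 0.0531]
tool_rot: [3.14, 0.003, -0.225]
contact_force: [-0.7, 0.5, -0.2]
opening: 0.019
grip_force: 12.0
```

step_arm --pt "0.1 0 0 -1.5 0 0 0" --pt "0.1 0 0 -2.5 0 0 0" --pt "0.1 0 0 -3.5 0 0 0" --pt "0.1 0 0 -4.2 0 0 0" --pt "0.1 0 0 -4.2 0 0 0"

```text
time: 5.4
tool_pos: [0.4554, 0.2083, 0.0123]
tool_rot: [3.141, 0.002, -0.224]
contact_force: [-0.1, 0.4, -0.2]
opening: 0.0195
grip_force: 12.0
```

Lower slightly, then release and back straight out.

step_arm --pt "0.1 0 0 -0.2 0 0 0" --pt "0.1 0 0 -0.2 0 0 0" --pt "0.4 0 0 -0.2 0 0 0" --pt "0.4 0 0 -0.2 0 0 0" --pt "0.4 0 0 -0.2 0 0 0"

```text
time: 5.82
tool_pos: [0.4561, 0.2088, 0.0118]
tool_rot: [-3.141, -0.001, -0.223]
contact_force: [0.6, 0.3, -0.1]
opening: 0.034
grip_force: 0.0
```

step_arm --pt "0.4 0 0 0 0 0 0" --pt "0.4 0 0 1 0 0 0" --pt "0.4 0 0 4 0 0 0" --pt "0.4 0 0 8 0 0 0" --pt "0.4 0 0 12 0 0 0"

```text
time: 6.23
tool_pos: [0.455, 0.2084, 0.1329]
tool_rot: [3.141, 0.002, -0.223]
contact_force: [1.5, -0.2, -0.4]
opening: 0.037
grip_force: 0.0
```

step_arm --pt "1 -6 0 4 0 0 0.4" --pt "1 -6 0 7 0 0 0.4" --pt "1 -6 0 7 0 0 0.6" --pt "1 -6 0 7 0 0 0.6" --pt "1 -6 0 7 0 0 0.6"

```text
time: 6.65
tool_pos: [0.3957, 0.2089, 0.2036]
tool_rot: [3.141, -0.004, 0.384]
contact_force: [-0.2, -0.2, -0.1]
opening: 0.0655
grip_force: 0.0
```

Run:
```python
from h import *
im=save('top','t2.png'); b=save('scene','s2.png')
o=np.zeros((600,800,3),np.uint8)
a=cv2.resize(im[170:290,160:270,::-1],None,fx=5,fy=5,interpolation=cv2.INTER_CUBIC);o[:a.shape[0],:a.shape[1]]=a
a=cv2.resize(b[190:280,300:382,::-1],None,fx=3,fy=3);o[:a.shape[0],552:552+a.shape[1]]=a
cv2.imwrite('pics/c4.png',o)
```

```text
(no output)
```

View pics/c4.png

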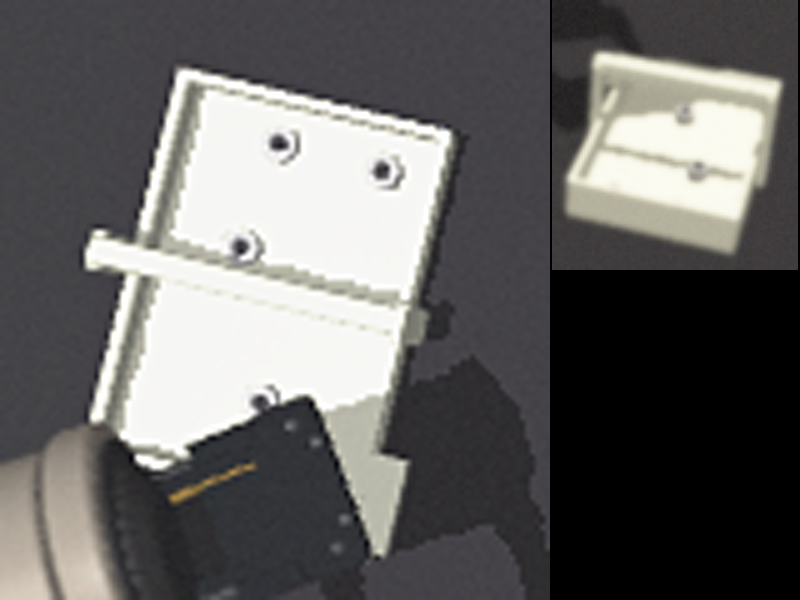

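step_arm --pt "1 11.9 -1.3 0 0 0 0.55" --pt "1 11.9 -1.3 0 0 0 0.55" --pt "1 11.9 -1.3 0 0 0 0.55" --pt "1 11.9 -1.3 0 0 0 0.55" --pt "1 11.9 -1.3 0 0 0 0.55"

```text
time: 7.17
tool_pos: [0.5163, 0.1949, 0.2004]
tool_rot: [-3.141, 0.001, 0.928]
contact_force: [-0.1, -0.0, -0.3]
opening: 0.0915
grip_force: 0.0
```

step_arm --pt "1 0 0 -2 0 0 0.42" --pt "1 0 0 -2 0 0 0.42" --pt "1 0 0 -4 0 0 0.42" --pt "1 0 0 -4 0 0 0.42" --pt "1 0 0 -4 0 0 0.42"

```text
time: 7.58
tool_pos: [0.5141, 0.1954, 0.1603]
tool_rot: [-3.139, 0.001, 1.345]
contact_force: [-0.0, 0.8, 0.3]
opening: 0.0922
grip_force: 0.0
```

step_arm --pt "1 0 0 0 0 0 0"

```text
time: 7.67
tool_pos: [0.5149, 0.1956, 0.1615]
tool_rot: [-3.142, 0.0, 1.343]
contact_force: [0.0, 0.3, 0.1]
opening: 0.0919
grip_force: 0.0
```

Run:
```python
from h import *
print(proj('top',[.456,.2088,.017]), onz('top',212.4-.4,249.6-.4,.017))
```

```text
[210.45064225 249.76129141] [0.45755873 0.2046148  0.017     ]
```

step_arm --pt "1 0 0.3 -2.5 0 0 0.005" --pt "1 0 0.3 -4.5 0 0 0.005" --pt "1 0 0.3 -6.5 0 0 0.005" --pt "1 0 0.3 -8 0 0 0.005" --pt "1 0 0.3 -8.6 0 0 0.005"

```text
time: 8.08
tool_pos: [0.5141, 0.1984, 0.0738]
tool_rot: [-3.14, 0.001, 1.349]
contact_force: [-0.0, 0.1, -1.2]
opening: 0.0914
grip_force: 0.0
```

step_arm --pt "1 0 0 0 0 0 0" --pt "0.5 0 0 0 0 0 0" --pt "0.4 0 0 0 0 0 0" --pt "0.3 0 0 0 0 0 0" --pt "0.25 0 0 0 0 0 0" --grip_force 15

```text
time: 8.5
tool_pos: [0.5154, 0.1988, 0.0763]
tool_rot: [3.14, -0.001, 1.351]
contact_force: [0.5, 0.3, -0.0]
opening: 0.0697
grip_force: 0.0
```

step_arm --pt "0.2 0 0 0 0 0 0" --pt "0.15 0 0 0 0 0 0" --pt "0.1 0 0 0 0 0 0" --pt "0.05 0 0 0 0 0 0" --pt "0.05 0 0 0 0 0 0"

```text
time: 8.92
tool_pos: [0.5148, 0.1987, 0.0753]
tool_rot: [3.142, 0.0, 1.352]
contact_force: [0.6, -0.3, 0.0]
opening: 0.0363
grip_force: 0.0
```

step_arm --pt "0 0 0 0 0 0 0" --pt "0 0 0 0 0 0 0" --pt "0 0 0 0 0 0 0" --pt "0 0 0 0 0 0 0" --pt "0 0 0 0 0 0 0" --grip_force 58

```text
time: 9.33
tool_pos: [0.515, 0.1986, 0.0753]
tool_rot: [3.141, -0.0, 1.352]
contact_force: [0.9, -0.0, -0.5]
opening: 0.0133
grip_force: 58.0
```

step_arm --pt "0 0 0 0 0 0 0" --pt "0 0 0 0.4 0 0 0" --pt "0 0 0 1 0 0 0" --pt "0 0 0 2 0 0 0" --pt "0 0 0 3 0 0 0"

```text
time: 9.75
tool_pos: [0.5145, 0.1986, 0.106]
tool_rot: [-3.141, 0.0, 1.352]
contact_force: [0.4, -0.2, -3.6]
opening: 0.0138
grip_force: 58.0
```

step_arm --pt "0 0 0 1.2 0 0 0" --pt "0 0 0 2.5 0 0 0" --pt "0 0 0 4 0 0 0" --pt "0 0 0 5.5 0 0 0" --pt "0 0 0 7 0 0 0"

```text
time: 10.17
tool_pos: [0.5147, 0.1987, 0.1771]
tool_rot: [3.141, -0.0, 1.352]
contact_force: [0.7, -1.0, -3.5]
opening: 0.0134
grip_force: 58.0
```

step_arm --pt "0 0 0 1.5 0 0 0" --pt "0 0 0 3 0 0 0" --pt "0 0 0 4.5 0 0 0" --pt "0 0 0 5.5 0 0 0" --pt "0 0 0 6 0 0 0"

```text
time: 10.58
tool_pos: [0.5153, 0.1988, 0.2376]
tool_rot: [3.139, -0.001, 1.352]
contact_force: [-0.8, 0.5, -3.6]
opening: 0.0134
grip_force: 58.0
```

Run:
```python
from h import *
s=observe();print(s['tool_pos'],s['tool_rot'],s['time'],s['contact_force'],s['torque'],s['opening'],s['qpos'].round(2))
im=save('top','t3.png'); b=save('scene','s3.png')
o=np.zeros((600,800,3),np.uint8)
o[:300,:400]=cv2.resize(im[150:300,130:330,::-1],None,fx=2,fy=2)
o[:600,400:]=cv2.resize(b[100:280,270:390,::-1],(400,600),interpolation=cv2.INTER_CUBIC)
cv2.imwrite('pics/c5.png',o)
```

```text
[0.51531098 0.19879794 0.23764876] [ 3.13860155e+00 -1.39621052e-03  1.35181105e+00] 10.5833 [-0.75901003  0.48128922 -3.58868263] [-0.06263929 -0.02046935 -0.01741186] 0.013378872608618675 [ 0.23  0.38  1.43 -0.    1.32  0.45]
```

View pics/c5.png

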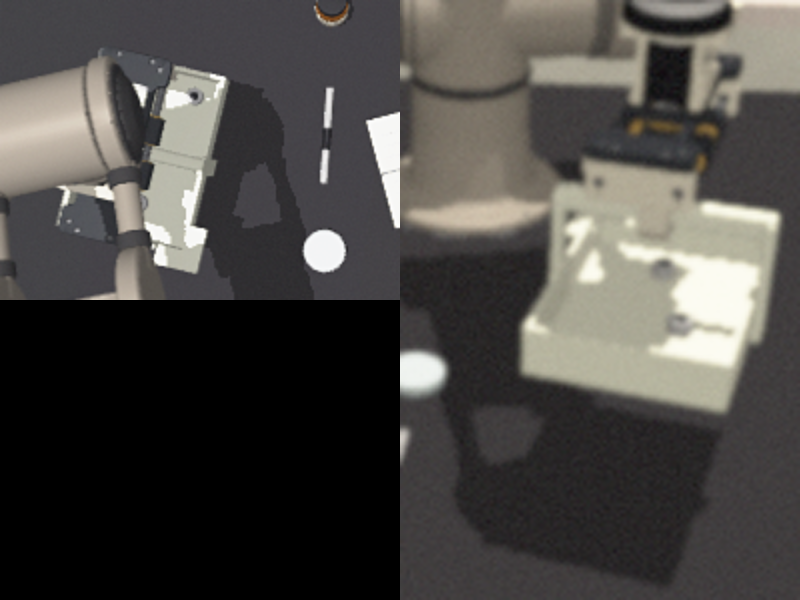

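step_arm --pt "0 0 0 0.4 0.019 -0.03 0" --pt "0 0 0 0.8 0.037 -0.059 0" --pt "0 0 0 1.2 0.056 -0.089 0" --pt "0 0 0 1.6 0.075 -0.118 0" --pt "0 0 0 2 0.093 -0.148 0" --grip_force 60

```text
time: 11.1
tool_pos: [0.5141, 0.1984, 0.2542]
tool_rot: [3.018, -0.123, 1.359]
contact_force: [0.4, 0.2, -3.4]
opening: 0.0136
grip_force: 60.0
```

step_arm --pt "0 0 0 0.4 0.019 -0.03 0" --pt "0 0 0 0.8 0.037 -0.059 0" --pt "0 0 0 1.2 0.056 -0.089 0" --pt "0 0 0 1.6 0.075 -0.118 0" --pt "0 0 0 2 0.093 -0.148 0"

```text
time: 11.52
tool_pos: [0.5139, 0.1984, 0.2741]
tool_rot: [2.89, -0.243, 1.383]
contact_force: [-0.3, -1.3, -4.0]
opening: 0.0138
grip_force: 60.0
```

step_arm --pt "0 0 0 0.4 0.019 -0.03 0" --pt "0 0 0 0.8 0.037 -0.059 0" --pt "0 0 0 1.2 0.056 -0.089 0" --pt "0 0 0 1.6 0.075 -0.118 0" --pt "0 0 0 2 0.093 -0.148 0"

```text
time: 11.93
tool_pos: [0.5138, 0.1984, 0.294]
tool_rot: [2.753, -0.36, 1.423]
contact_force: [-0.1, 0.4, -4.5]
opening: 0.0134
grip_force: 60.0
```

step_arm --pt "0 0 0 0 0 0 0" --pt "0 0 0 0 0 0 0" --pt "0 0 0 0 0 0 0" --pt "0 0 0 0 0 0 0" --pt "0 0 0 0 0 0 0"

```text
time: 12.35
tool_pos: [0.5149, 0.1987, 0.2949]
tool_rot: [2.752, -0.359, 1.423]
contact_force: [0.2, 0.1, -3.9]
opening: 0.0136
grip_force: 60.0
```

```bash
cat > v.py <<'E'
from h import *
import sys
s=observe();print(s['tool_pos'],s['tool_rot'],s['time'],s['contact_force'],s['torque'],s['opening'],s['qpos'].round(2))
im=save('top','t%s.png'%sys.argv[1]); b=save('scene','s%s.png'%sys.argv[1])
o=np.zeros((600,800,3),np.uint8)
o[:600,:400]=cv2.resize(im[130:310,160:280,::-1],(400,600),interpolation=cv2.INTER_CUBIC)
o[:600,400:]=cv2.resize(b[100:280,270:390,::-1],(400,600),interpolation=cv2.INTER_CUBIC)
cv2.imwrite('pics/c%s.png'%sys.argv[1],o)
E
python3 v.py 6
```

```text
[0.51488236 0.19873933 0.29491112] [ 2.75248273 -0.35930369  1.42347606] 12.35 [ 0.21140861  0.1138981  -3.9071032 ] [-0.42688275  0.58172411  0.02984957] 0.013555544025741086 [0.1  0.08 1.79 0.31 0.82 0.16]
```

View pics/c6.png

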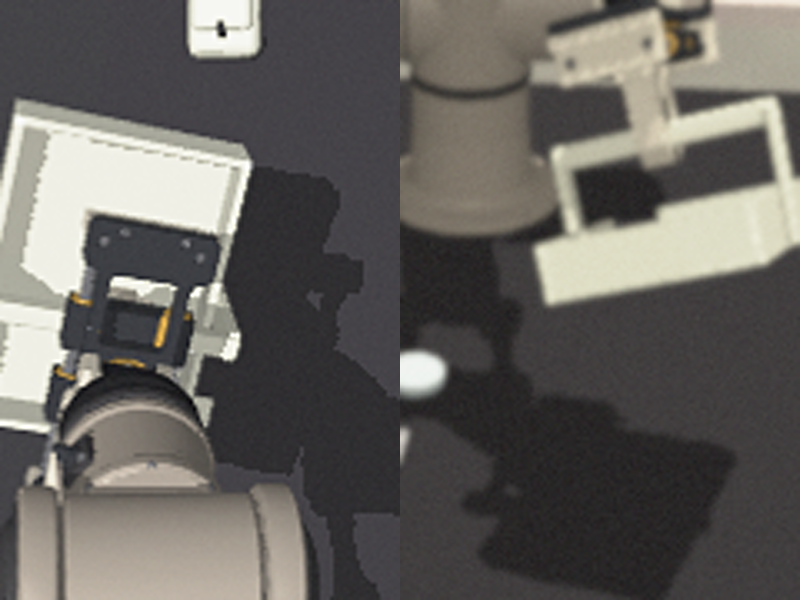

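step_arm --pt "0 0 0 0 0 0 0.04" --pt "0 0 0 0 0 0 0.1" --pt "0 0 0 0 0 0 0.18" --pt "0 0 0 0 0 0 0.26" --pt "0 0 0 0 0 0 0.34"

```text
time: 12.87
tool_pos: [0.5149, 0.1986, 0.2954]
tool_rot: [2.751, -0.359, 1.768]
contact_force: [-0.9, -0.2, -3.7]
opening: 0.0137
grip_force: 60.0
```

step_arm --pt "0 0 0 0 0 0 0.08" --pt "0 0 0 0 0 0 0.16" --pt "0 0 0 0 0 0 0.24" --pt "0 0 0 0 0 0 0.32" --pt "0 0 0 0 0 0 0.4"

```text
time: 13.28
tool_pos: [0.5153, 0.1983, 0.2953]
tool_rot: [2.751, -0.359, 2.167]
contact_force: [0.7, 0.0, -5.0]
opening: 0.0138
grip_force: 60.0
```

step_arm --pt "0 0 0 0 0 0 0.08" --pt "0 0 0 0 0 0 0.16" --pt "0 0 0 0 0 0 0.24" --pt "0 0 0 0 0 0 0.32" --pt "0 0 0 0 0 0 0.4"

```text
time: 13.7
tool_pos: [0.5156, 0.1982, 0.2952]
tool_rot: [2.752, -0.358, 2.567]
contact_force: [-0.4, 0.8, -4.1]
opening: 0.0136
grip_force: 60.0
```

Run:
```python
from h import *
from scipy.spatial.transform import Rotation as T
s=observe(); R=T.from_euler('xyz',s['tool_rot']).as_matrix(); print(s['tool_pos'],s['tool_rot'],s['qpos'].round(2),'tilt',np.degrees(np.arccos(-R[2,2])), 'lean az',np.degrees(np.arctan2(-R[1,2],-R[0,2])))
```

```text
[0.51556897 0.19820794 0.29516479] [ 2.75157285 -0.35818061  2.56681783] [-0.07  0.35  1.44  0.51  1.48 -1.07] tilt 29.979555443663372 lean az -82.47434342424192
```

step_arm --pt "0 0 0 0 0 0 0.08" --pt "0 0 0 0 0 0 0.16" --pt "0 0 0 0 0 0 0.24" --pt "0 0 0 0 0 0 0.32" --pt "0 0 0 0 0 0 0.4"

```text
time: 14.12
tool_pos: [0.5158, 0.1983, 0.295]
tool_rot: [2.752, -0.358, 2.966]
contact_force: [0.2, 0.2, -4.1]
opening: 0.0138
grip_force: 60.0
```

step_arm --pt "0 0 0 0 0 0 0.08" --pt "0 0 0 0 0 0 0.16" --pt "0 0 0 0 0 0 0.24" --pt "0 0 0 0 0 0 0.3" --pt "0 0 0 0 0 0 0.34"

```text
time: 14.53
tool_pos: [0.516, 0.1989, 0.2947]
tool_rot: [2.752, -0.358, -2.977]
contact_force: [0.8, -0.1, -3.7]
opening: 0.0137
grip_force: 60.0
```

step_arm --pt "0 0 0 0 0 0 0" --pt "0 0 0 0 0 0 0" --pt "0 0 0 0 0 0 0" --pt "0 0 0 0 0 0 0"

```text
time: 14.87
tool_pos: [0.515, 0.1985, 0.2954]
tool_rot: [2.752, -0.359, -2.981]
contact_force: [0.7, -0.0, -4.0]
opening: 0.0138
grip_force: 60.0
```

```bash
python3 v.py 7
```

```text
[0.51496435 0.19849947 0.29538059] [ 2.75169368 -0.35925814 -2.98093749] 14.8667 [ 0.66497279 -0.04824756 -3.96332046] [-0.37422427 -0.67208285 -0.01056753] 0.013819951819705587 [ 0.03  0.55  1.12  0.36  1.86 -1.59]
```

View pics/c7.png

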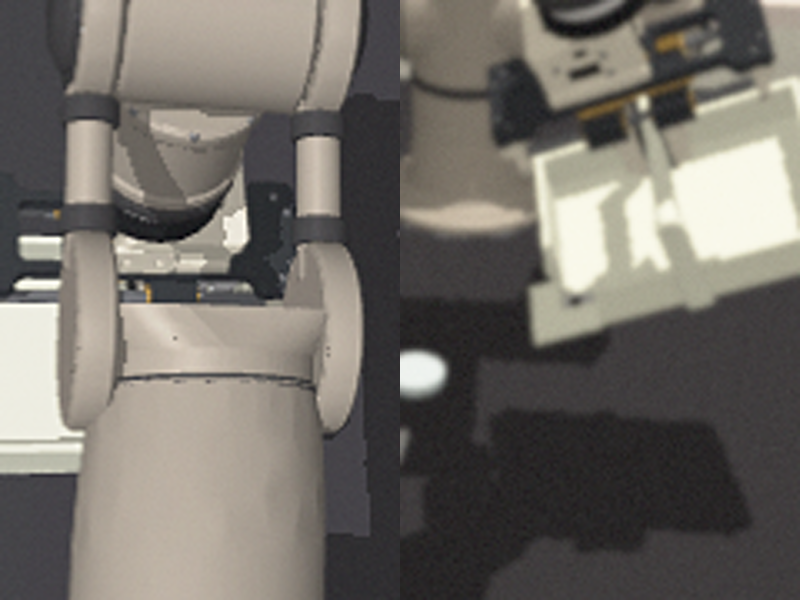

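step_arm --pt "0 0 0 0 0 0 0.08" --pt "0 0 0 0 0 0 0.16" --pt "0 0 0 0 0 0 0.24" --pt "0 0 0 0 0 0 0.32" --pt "0 0 0 0 0 0 0.4"

```text
time: 15.38
tool_pos: [0.515, 0.1985, 0.2954]
tool_rot: [2.751, -0.359, -2.577]
contact_force: [0.3, -0.3, -4.4]
opening: 0.0134
grip_force: 60.0
```

step_arm --pt "0 0 0 0 0.01 0.033 0" --pt "0 0 0 0 0.02 0.067 0" --pt "0 0 0 0 0.031 0.1 0" --pt "0 0 0 0 0.041 0.134 0" --pt "0 0 0 0 0.051 0.167 0"

```text
time: 15.8
tool_pos: [0.5151, 0.1986, 0.2954]
tool_rot: [2.602, -0.47, -2.52]
contact_force: [0.1, -0.0, -4.7]
opening: 0.0135
grip_force: 60.0
```

step_arm --pt "0 0 0 0 0 0 0" --pt "0 0 0 0 0 0 0" --pt "0 0 0 0 0 0 0" --pt "0 0 0 0 0 0 0" --pt "0 0 0 0 0 0 0"

```text
time: 16.22
tool_pos: [0.5147, 0.1988, 0.2959]
tool_rot: [2.604, -0.469, -2.52]
contact_force: [-0.2, 0.2, -4.5]
opening: 0.0136
grip_force: 60.0
```

```bash
cat > w.py <<'E'
from h import *
from scipy.spatial.transform import Rotation as T
def run(f):
    s=observe(); R=T.from_euler('xyz',s['tool_rot']).as_matrix()
    R0=T.from_euler('xyz',[np.pi,0,1.352]).as_matrix(); Rt0=T.from_euler('z',-.222).as_matrix()
    p0=np.array([.515,.1986,.0753]); t0=np.array([.515,.1986,0])
    Rt=R@R0.T@Rt0; t=s['tool_pos']+R@R0.T@(t0-p0)
    print(s['tool_pos'],s['tool_rot'],s['torque'],'tilt',np.degrees(np.arccos(Rt[2,2])),'q',s['qpos'].round(2))
    print('gravity in tray',(-Rt.T[:,2]).round(3))
    W=lambda x,y,z:t+Rt@np.array([x,y,z])/1000
    im=save('scene',f); 
    for nm,p in dict(lip=(-100,-70,5),rimlip=(-105,-75,24),rim_pp=(105,75,40),rim_pm=(105,-75,40),rim_mp=(-105,75,40),bar1=(0,82,104),bar2=(0,-82,104),b1=(-90,-60,17),b2=(-70,-60,17),b3=(-50,-60,17),b4=(-90,-40,17)).items():
        print(nm,proj('scene',W(*p)).round(1),W(*p).round(3))
    g=cv2.cvtColor(im,cv2.COLOR_RGB2GRAY)
    # rectified tray-floor view (z=17): 2 px/mm
    xs,ys=np.meshgrid(np.arange(-125,115,.5),np.arange(-95,85,.5))
    m=np.array([[proj('scene',W(x,y,17)) for x in (-125,115)] for y in (-95,85)],np.float32).reshape(4,2)
    H=cv2.getPerspectiveTransform(m,np.float32([[0,0],[720,0],[0,540],[720,540]]))
    cv2.imwrite('pics/r'+f,cv2.warpPerspective(im[:,:,::-1],H,(720,540),flags=cv2.INTER_CUBIC))
    return im,g,W
E
python3 - <<'E'
from w import *
im,g,W=run('s8.png')
u=proj('scene',W(-80,-50,17)).astype(int); print(u); print(g[u[1]-14:u[1]+15,u[0]-16:u[0]+24])
E
```

```text
[0.5147401  0.19878152 0.29589449] [ 2.60442215 -0.46883236 -2.52000667] [-0.13564749 -1.04466282 -0.01696739] tilt 39.9635143048653 q [ 0.09  0.74  0.86  0.3   2.18 -1.88]
gravity in tray [-0.455 -0.453 -0.766]
lip [330.9 200.5] [0.553 0.165 0.165]
rimlip [328.8 200.7] [0.57  0.16  0.175]
rim_pp [372.5 109.8] [0.406 0.254 0.351]
rim_pm [404.4 154.9] [0.515 0.332 0.283]
rim_mp [300.7 152.3] [0.471 0.079 0.255]
bar1 [330.7 116.8] [0.473 0.151 0.355]
bar2 [364.6 169.1] [0.592 0.236 0.281]
b1 [331.7 193.8] [0.55  0.166 0.183]
b2 [338.7 189.9] [0.544 0.182 0.192]
b3 [345.7 185.8] [0.538 0.199 0.201]
b4 [328.  187.5] [0.536 0.155 0.192]
[333 188]
[[246 246 246 ... 247 247 247]
 [244 246 246 ... 247 247 246]
 [241 246 246 ... 246 247 247]
 ...
 [ 44  70 114 ...  57  64  64]
 [ 38  52  89 ...  61  64  62]
 [ 35  42  64 ...  64  63  62]]
```

Run:
```python
import cv2,numpy as np
im=cv2.imread('pics/s8.png'); o=np.zeros((600,800,3),np.uint8)
o[:,:]=0
o[:330,:]=cv2.resize(im[165:215,295:395],(660,330),interpolation=cv2.INTER_CUBIC).repeat(1,1)[:, :660] if False else np.pad(cv2.resize(im[165:215,300:390],(594,330),interpolation=cv2.INTER_CUBIC),((0,0),(0,206),(0,0)))
o[330:600,:360]=cv2.resize(im[90:225,270:450],(360,270)); o[330:600,400:760]=cv2.resize(cv2.imread('pics/rs8.png'),(360,270))
cv2.imwrite('pics/c8.png',o)
```

```text
(no output)
```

View pics/c8.png

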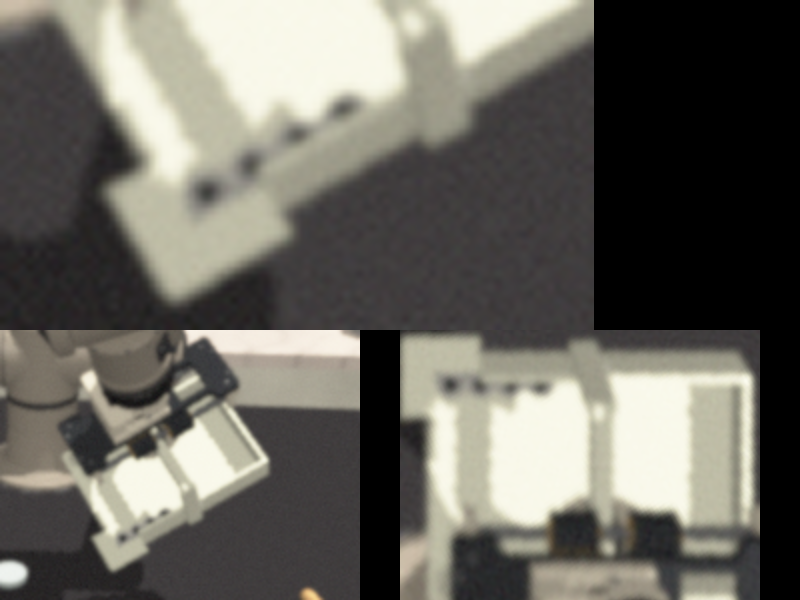

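```bash
python3 -c "
from cell import *
s=observe();print(s['time'],abs(s['qvel']).max(),s['grip_force']);print(hand_in())"
```

```text
16.2667 0.0031653937622413103 59.992037415504456
the job is handed in; nothing more can be done
None
```

I put the stray bush back in the tray while it stood flat, then lifted the tray by its handle and handed it in after 16.3 s. It is held still at a 40° tilt, its pouring corner about 16 cm above the desk; the last picture shows all four bushes at that corner, touching in a row along the tray's -y wall, the farthest centre about 70 mm from the corner.

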